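# Pack a lacquerware gift set into its fitted foam case

## Robot

A 6-joint arm with a two-finger parallel gripper is mounted at the origin on the work surface. World frame = base frame: x ahead of the robot, y to its left, z up, the work surface at z = 0. Lengths are in mm, angles in rad, forces in N, time in s.
With the tool pointing down it reaches from about 300 to 775 mm from the base axis. Payload 14.6 kg.
Tool frame: the origin (TCP) lies on the centre line of the jaws, within the pads' length; the fingertips stand 19 mm ahead of it and the grasp point (between the pads) is the TCP (bot.tip_reach is the distance from the TCP to the fingertips, in mm); z points along the fingers, y is the line along which they close (so a half turn about z gives the same grasp; the last joint's range is limited). The gripper opens to 85 mm and grips with 20 to 120 N. Pads are 22 mm wide; open, the fingers measure 114 mm over their backs; the gripper's body (76 mm by 85 mm) begins 54 mm behind the grasp point. The pads swing forward as they close: fully open they stand 13 mm farther back than shut.
Start: joints at [-1.255, 0.3, 1.521, -0, 1.321, -0.067], TCP at [205.428, -510.185, 250.281] pointing down, gripper open.
Joint ranges: [-3.03, 3.03], [-0.79, 2.21], [0.23, 2.52], [-1.04, 4.18], [0, 3.07], [-2.55, 2.55]. Speed limits (rad/s): [2.22, 2.22, 2.57, 3.14, 3.14, 3.14].

## Interface

Orientations are given as a unit quaternion [w, x, y, z].
In Python, from rig import bot gives the robot as it stands. Calls block until the motion is done:
- bot.move_to(position, orientation): joint-space move of the TCP to a pose.
- bot.servo_line(position, attitude=None, speed=150, until_force=None): straight line of the TCP; attitude=None keeps the orientation; speed is the mean speed in mm/s. With until_force (N) it stops when the force on the tool has changed by that much, and returns True; else False.
- bot.move_joints(angles): joint-space move.
- bot.move_gripper(opening, grip_force=None): finger opening in mm; grip_force is the grip in N (None keeps the last); returns when the fingers have stopped.
- bot.dwell(seconds).
- bot.ik(position, orientation): joint angles nearest the present ones, or None.
- bot.read_state(): the state.
- bot.read_camera(name): name is "scene" or "side" or "wrist"; returns a dict with "image" (420x560x3 uint8, blue, green, red), "depth" (420x560 float32, mm along the optical axis (not along the pixel's ray), 0 where there is no reading), "fovy" (degrees; the focal length in pixels is half the picture's height over the tangent of half this angle, whatever the lens; pixels are square), "cx", "cy" (the principal point, pixels), "eye" and "attitude" of the camera in the world; the wrist camera has in their place "mount" (4x4, takes a point from camera to tool coordinates, whose origin is the TCP and whose axes are the flange's). Camera axes: x right, y down, z forward; pixel columns grow to the right and rows downward; lengths in mm; the calibration is good to about 2 mm. A picture is of the moment at which its call begins: read the wrist's pose just before it.
A pose or a line that the arm cannot do raises bot.MotionError and nothing moves.
- bot.finish_job(): hands the job in; it is judged then, once.
The state is a dict: "clock": time; "joint_positions": joint angles; "qvel": joint speeds; "effort": joint torques, N m; "ee_pos": TCP position; "tool_rot": TCP orientation; "ft_force": force on the tool from outside, world axes, zero at the start; "moment": the same for the moment, N m; "grip_width": finger opening in mm; "grip_force": force on a finger pad.
Only numpy, scipy, OpenCV 4.12 (cv2) and the standard library are available. Lean on these libraries where they do the work, as an engineer would, in place of code of your own. Each camera call takes 0.05 s, during which the arm holds its last target. There are 200 camera calls.

## Task

Pack the gift set: put the lacquered hand mirror and the oblong lacquered pencil box into their matching cutouts in the foam of the presentation case, and press each one down until it is fully home, level on the bottom of its cutout. Leave the other lacquerware, the bowl and the round jar, standing where they are.

Things in the scene. Friction and masses are not known exactly. Their poses are not given: they have to be found in the camera images.
- mirror_mid (a point): Loose black lacquer hand mirror lying face up, 0.14-0.26 kg: a flat paddle 154 long, 26 mm thick; octagonal head 64 mm across flats, handle 26 mm wide, 90 mm long. Point: mid-length, mid-width, half-way up (13 mm over its underside). x points to the head: head centre at x = +45, head from x = +13 on, handle end at x = -77 mm; it balances near x = +14. Grasp across the handle at x = -2 mm. z up.
- pencil_box_mid (a point): Loose closed pencil box of black lacquer, a plain oblong block 120 mm long (x), 54 mm wide (y), 36 mm high (z, up), 0.17-0.33 kg. This point is its centre, 18 mm above its underside. Either end may go either way in its cutout.
- mirror_cutout (a point): Mirror-shaped cutout in one foam block: the mirror's outline with 4 mm to spare all round. Point: middle of its length and width, level with the foam's top face (50 mm above the table). x points along it to its octagonal head end, z up. Fully home, the mirror lies with its x along this x, its underside 20 mm below the foam's top face, its top 6 mm above it, mirror_mid 7 mm below this point.
- box_cutout (a point): Oblong cutout in the other foam block: the pencil box's outline with 4 mm to spare all round. Point: its centre, level with the foam's top face (50 mm above the table). x along its length, z up. Fully home, the box's underside is 20 mm below the foam's top face, its top 16 mm above it, and pencil_box_mid 2 mm below this point.
- mirror_bed (a joint): How far the slow-foam bed of the mirror cutout is pressed down, 0 to 0.010 m. It starts at 0, 10 mm below the foam's top face; a ware laid in rests on it. It gives way, staying level, at about 7 N plus 1.5 N per 10 mm/s of pressing speed, does not spring back, and stops firmly at 0.010 (20 mm below the top face).
- box_bed (a joint): The same for the foam bed of the pencil box's cutout: 0 as found (10 mm deep), 0.010 m fully pressed (20 mm deep).
- case: Open wooden case fixed to the table, 206 mm (x) by 208 mm (y), rim 46 mm high. Origin: centre of its underside. In it two pale foam blocks (beds in the cutouts darker grey), each 186 by 96 mm, lie side by side along y, tops 50 mm above the table; which block lies on which side varies.
- bowl: Bystander: a loose open bowl of black lacquer, 90 mm across and 48 mm high; origin at the centre of its underside. To be left where it stands.
- jar: Bystander: a loose round lidded jar of black lacquer, 82 mm across and 57 mm high; origin at the centre of its underside. To be left where it stands.
Not all that is in view belongs to the job. What is shaped like the part that bears pencil_box_mid but pink is not meant.

How it is judged (in metres and radians):
At the end, for the whole second after the job is handed in: The mirror and the pencil box each lie released and at rest in their own cutouts, centred within 7 mm and lined up, level (within 0.1 rad), and pressed down to within 2 mm of fully home (bottom 20 mm below the foam's top face). The bowl and the jar are upright and within 40 mm of where they stood (x of mirror_mid in the frame of mirror_cutout between -0.007 and 0.007 m and y of mirror_mid in the frame of mirror_cutout between -0.007 and 0.007 m and z of mirror_mid in the frame of mirror_cutout between -0.011 and -0.005 m and angle between each of mirror_mid, pencil_box_mid's own z axis and vertical below 0.1 rad and angle between the x axis of mirror_mid and the x axis of mirror_cutout, either way round below 0.12 rad and linear speed of each of mirror, pencil_box below 0.02 m/s and x of pencil_box_mid in the frame of box_cutout between -0.007 and 0.007 m and y of pencil_box_mid in the frame of box_cutout between -0.007 and 0.007 m and z of pencil_box_mid in the frame of box_cutout between -0.006 and 0 m and angle between the x axis of pencil_box_mid and the x axis of box_cutout, either way round below 0.12 rad and angle between each of bowl, jar's own z axis and vertical below 0.3 rad and distance of each of bowl, jar from where it was at the start of the episode below 0.04 m); the robot touches nothing.
It fails at once if the bowl is moved by more than 40 mm (distance of bowl from where it was at the start of the episode above 0.04 m).
It fails at once if the jar is moved by more than 40 mm (distance of jar from where it was at the start of the episode above 0.04 m).
It also fails if it takes over 72 s, if anything falls off the work surface, if the arm or the gripper's body presses on something with over 40 N, if the wrist force passes 120 N, or if a joint passes its speed limit or range.

## Working session

There is one attempt and no reset: what is moved stays moved. The work goes in short steps, each a Python script; the robot and the scene stay as the last script left them, time stands still between calls to the robot, and variables do not carry over. Pictures are saved under pics/ and viewed, at most 10 in all, crops included, and the job is handed in when it is done.

```bash
mkdir -p pics; ls
cat > h.py <<'E'
import numpy as np, cv2
from scipy.spatial.transform import Rotation as R
from rig import bot
def rot(q): return R.from_quat([q[1],q[2],q[3],q[0]])
def cam(name):
    s=bot.read_state(); c=bot.read_camera(name)
    if name=="wrist":
        M=np.array(c["mount"]); T=np.eye(4); T[:3,:3]=rot(s["tool_rot"]).as_matrix(); T[:3,3]=s["ee_pos"]; W=T@M
        c["Rm"],c["o"]=W[:3,:3],W[:3,3]
    else: c["Rm"],c["o"]=rot(c["attitude"]).as_matrix(),np.array(c["eye"])
    c["f"]=210/np.tan(np.radians(c["fovy"])/2); return c
def ray(c,uv):
    uv=np.atleast_2d(np.asarray(uv,float)); return np.c_[(uv[:,0]-c["cx"])/c["f"],(uv[:,1]-c["cy"])/c["f"],np.ones(len(uv))]@c["Rm"].T
def onplane(c,uv,z):
    d=ray(c,uv); return c["o"]+d*((z-c["o"][2])/d[:,2])[:,None]
def cloud(c):
    v,u=np.mgrid[:420,:560]; d=c["depth"].ravel(); p=c["o"]+ray(c,np.c_[u.ravel(),v.ravel()])*d[:,None]
    p[d==0]=np.nan; return p.reshape(420,560,3)
E
python3 - <<'E'
from h import *
ims=[]
for n in ["scene","side"]:
    c=cam(n); cv2.imwrite(f"pics/{n}.png",c["image"]); print(n,c["o"].round(),c["f"],c["Rm"][:,2].round(2),(c["depth"]==0).mean(),{k:v for k,v in c.items() if k in("lens","cx","cy","distortion")},list(c))
print(bot.read_state())
E
```

```text
pics
scene [1149.  180.  923.] 485.3037076490354 [-0.67 -0.13 -0.73] 0.004179421768707483 {'cx': 275.28784248793727, 'cy': 203.91991351871525} ['image', 'depth', 'fovy', 'cx', 'cy', 'eye', 'attitude', 'Rm', 'o', 'f']
side [341. 822. 843.] 429.1575199247347 [ 0.04 -0.72 -0.69] 0.004124149659863945 {'cx': 283.1730540473049, 'cy': 213.12363054641543} ['image', 'depth', 'fovy', 'cx', 'cy', 'eye', 'attitude', 'Rm', 'o', 'f']
{'clock': 0.1, 'joint_positions': array([-1.25460127e+00,  3.00420493e-01,  1.52151298e+00,  6.22495046e-06,
        1.32070696e+00, -6.65756679e-02]), 'qvel': array([-0.0002108 , -0.00162226,  0.00049613,  0.00015247,  0.00093018,
       -0.00083723]), 'effort': array([ 2.74643513e-03, -5.44374919e+01, -3.62366939e+01,  7.86106966e-06,
        3.03699948e-03, -1.73029497e-05]), 'ee_pos': array([ 205.37283844, -510.01425997,  249.77787695]), 'tool_rot': array([-5.20188762e-04,  9.81741667e-01,  1.90218360e-01, -6.22249526e-05]), 'ft_force': array([-0.80465347,  0.55536022,  0.19584693]), 'moment': array([-0.01683818, -0.03714016,  0.04889096]), 'grip_force': 0.0, 'grip_width': 85.26199404748787}
```

View pics/scene.png

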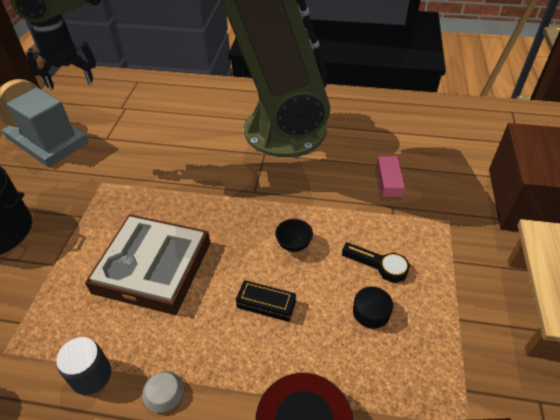

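View pics/side.png

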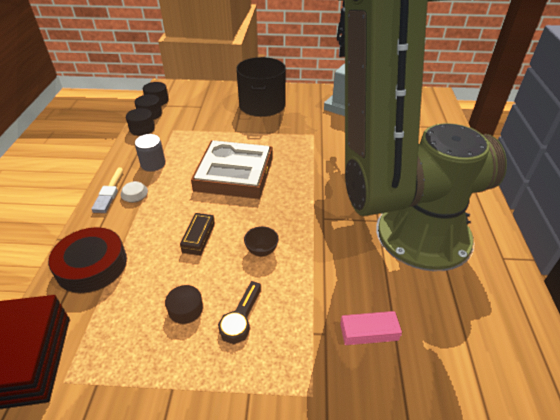

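The scene view shows these candidates:
- **Box:** the black oblong at (266,300), also at side (197,233). The pink block at (390,176) is a decoy, and the dark stack at the side-view corner is clutter.
- **Mirror:** the paddle with its head at (395,266) and handle end at (345,248). The jar at (373,307) and bowl at (294,236) are bystanders.
- **Case:** around (150,262), with the mirror cutout on the left (head at 120,264) and the box cutout at (167,258).

I choose the black oblong and the paddle.

```bash
cat > m.py <<'E'
from h import *
def rect(P):
    (c,s,a)=cv2.minAreaRect(P[:,:2].astype(np.float32)); 
    if s[0]<s[1]: s=(s[1],s[0]); a+=90
    return np.round(c,1),np.round(s,1),round((a+90)%180-90,1)
if __name__=="__main__":
  for n in ["scene","side"]:
    c=cam(n); p=cloud(c); z=p[...,2]; im=c["image"]; hsv=cv2.cvtColor(im,cv2.COLOR_BGR2HSV)
    rois=dict(box=(266,300,38),mirror=(377,258,42),bowl=(294,236,28),jar=(373,307,28)) if n=="scene" else dict(box=(197,233,28),mirror=(240,312,36),bowl=(261,241,24),jar=(184,304,26))
    for k,(u,v,r) in rois.items():
        m=np.zeros(z.shape,bool); m[v-r:v+r,u-r:u+r]=1
        m&=z>9; nn,lab,st,_=cv2.connectedComponentsWithStats(m.astype(np.uint8)); 
        m=lab==1+st[1:,4].argmax()
        zt=np.nanpercentile(z[m],90); t=m&(z>zt-5)
        print(n,k,"ztop",round(zt,1),"top rect",*rect(p[t]),"all",*rect(p[m]))
    pale=(hsv[...,1]<50)&(hsv[...,2]>130)&(z>43)&(z<60)
    nn,lab,st,ce=cv2.connectedComponentsWithStats(pale.astype(np.uint8)); i=1+st[1:,4].argmax(); m=lab==i
    print("foam z",np.nanmedian(z[m]),*rect(p[m]),st[i])
    hull=cv2.convexHull(np.argwhere(m)[:,::-1].astype(np.int32)); hm=np.zeros(z.shape,np.uint8); cv2.fillConvexPoly(hm,hull,1)
    g=(cv2.erode(hm,np.ones((5,5)))>0)&~m
    nn,lab,st,ce=cv2.connectedComponentsWithStats(g.astype(np.uint8))
    for i in range(1,nn):
        if st[i,4]>100: print("hole",ce[i].round(),st[i,4],*rect(onplane(c,np.argwhere(lab==i)[:,::-1],50)),"z",np.nanmedian(z[lab==i]).round(1))
E
python3 m.py
python3 - <<'E'
import cv2
i=cv2.imread("pics/scene.png")[225:335,225:425]; cv2.imwrite("pics/crop.png",cv2.resize(i,None,fx=3.5,fy=3.5))
E
```

```text
scene box ztop 37.4 top rect [605.7  51. ] [119.3  56.3] 82.4 all [605.3  51.4] [120.1  58.3] 82.1
scene mirror ztop 27.7 top rect [458.5 279. ] [153.4  66.5] 71.8 all [458.4 278.7] [154.4  66.5] 71.8
scene bowl ztop 47.4 top rect [433.3  86.4] [89.4 86.4] 6.7 all [433.3  86.4] [89.4 86.4] 6.7
scene jar ztop 55.5 top rect [592.5 276.1] [61.3 56.7] -1.0 all [591.6 275.6] [80.  78.7] 25.4
foam z 49.78895996464564 [ 547.8 -227.4] [194.3 187.8] 83.5 [  90  217  113   82 3305]
hole [126. 255.] 1118 [ 542.8 -275.6] [159.4  70.8] -5.6 z 40.1
hole [167. 260.] 1238 [ 553.3 -180.1] [125.6  60.6] -5.9 z 40.1
side box ztop 37.2 top rect [604.   53.4] [122.8  54.8] 82.5 all [604.1  53.9] [123.7  54.8] 82.1
side mirror ztop 28.0 top rect [458.4 280.8] [155.8  64.1] 72.7 all [459.1 280.6] [155.9  64.9] 73.8
side bowl ztop 47.8 top rect [432.6  90.8] [87.9 87.1] -77.1 all [432.6  90.8] [87.9 87.1] -77.1
side jar ztop 55.4 top rect [588.5 279. ] [60.4 58.4] 3.3 all [588.7 280. ] [79.9 78.2] 29.0
foam z 49.18102928934485 [ 548.6 -228.4] [204.1 191.4] 84.0 [ 195  141   74   44 1452]
hole [233. 152.] 402 [ 542.3 -278.5] [158.2  64.2] 3.5 z 39.5
hole [229. 171.] 528 [ 551.7 -176.4] [127.5  59.7] -6.7 z 39.6
```

View pics/crop.png

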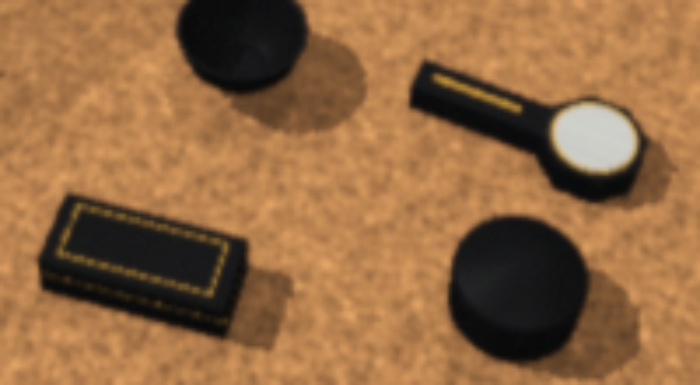

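The crop confirms the picks. The box is the gold-lined oblong, and the mirror's pale face has its head to the right (+y). Next I check the wrist turns and look from close by.

```bash
cat >> h.py <<'E'
def quat(yaw,s=1):  # tool down, closing line along object's y; s flips half a turn
    a=np.radians(yaw); y=s*np.array([-np.sin(a),np.cos(a),0]); z=np.array([0,0,-1.]); x=np.cross(y,z)
    q=R.from_matrix(np.c_[x,y,z]).as_quat(); return [q[3],q[0],q[1],q[2]]
E
python3 - <<'E'
from h import *
from m import rect
print("reach",bot.tip_reach)
for n,p,y in [("mir",[458,280,250],72),("mcut",[543,-277,250],-6),("box",[605,52,250],82),("bcut",[552.5,-178.5,250],-6),("bcut180",[552.5,-178.5,250],174)]:
    for s in (1,-1):
        q=bot.ik(p,quat(y,s)); print(n,s,None if q is None else np.round(q,2))
def top(c,n,ctr,r,lo,hi):
    p=cloud(c); m=(np.hypot(p[...,0]-ctr[0],p[...,1]-ctr[1])<r)&(p[...,2]>lo)&(p[...,2]<hi)
    k,lab,st,_=cv2.connectedComponentsWithStats(m.astype(np.uint8)); i=1+st[1:,4].argmax()
    print(n,"rect",*rect(p[lab==i]),"z",np.median(p[lab==i][:,2]).round(1),"img",st[i])
ims=[]
def go(p,yaw):
    s=min((1,-1),key=lambda s: abs(np.array((lambda q:[9]*6 if q is None else q)(bot.ik(p,quat(yaw,s)))[5]))); bot.move_to(p,quat(yaw,s)); bot.dwell(.2); c=cam("wrist"); ims.append(c["image"]); return c
c=go([548,-228,300],-6)
p=cloud(c); z=p[...,2]
for n,ctr,r in [("mcut",(543,-277),85),("bcut",(552.5,-178.5),72)]:
    top(c,n,ctr,r,33,45)
top(c,"foam",(548,-228),135,47,55)
c=go([600,52,260],82); top(c,"box",(605,52),80,28,45)
c=go([458,280,260],72); top(c,"mirror",(458,280),95,18,36)
cv2.imwrite("pics/w.png",cv2.resize(np.hstack(ims),(800,200)))
print(bot.read_state()["clock"],bot.read_state()["joint_positions"].round(2))
E
```

```text
reach 19.0
mir 1 [ 0.48  0.27  1.56 -0.    1.31 -2.35]
mir -1 [ 0.48  0.27  1.56 -0.    1.31  0.79]
mcut 1 [-0.53  0.43  1.34 -0.    1.37 -2.  ]
mcut -1 [-0.53  0.43  1.34 -0.    1.37  1.14]
box 1 None
box -1 [ 0.03  0.43  1.35 -0.    1.37  0.17]
bcut 1 [-0.38  0.37  1.43 -0.    1.34 -1.84]
bcut -1 [-0.38  0.37  1.43 -0.    1.34  1.3 ]
bcut180 1 [-0.38  0.37  1.43 -0.    1.34  1.3 ]
bcut180 -1 [-0.38  0.37  1.43 -0.    1.34 -1.84]
mcut rect [ 543.7 -275.5] [162.7  71.4] -6.1 z 39.2 img [ 286  102   66  143 5763]
bcut rect [ 553.8 -178.5] [127.6  61.7] -6.3 z 39.2 img [ 202  119   58  112 6074]
foam rect [ 549.2 -227. ] [192.5 186.1] 83.6 z 49.2 img [  183    89   184   166 16233]
box rect [606.2  51. ] [119.8  54.1] 81.9 z 35.2 img [ 255  122   53  113 5767]
mirror rect [458.7 279.8] [153.9  63.9] 71.1 z 25.5 img [ 245  105   63  142 5071]
4.7417 [ 0.48  0.26  1.55 -0.    1.33  0.79]
```

View pics/w.png

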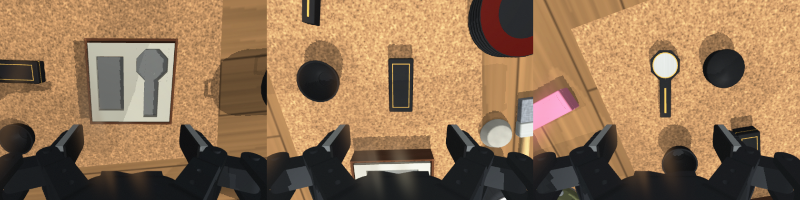

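Wrist looks agree with the fixed cameras, showing the cutouts, box and mirror in turn (box at about (400,85), mirror at about (665,80)). Next I pick the mirror and hover over its cutout.

```bash
cat > pick.py <<'E'
from h import *
def u(yaw): a=np.radians(yaw); return np.array([np.cos(a),np.sin(a)])
def pick(c,yaw,off,dst,dyaw,hover,opening,force):
    g=np.array(c)+off*u(yaw); q=quat(yaw,-1)
    bot.move_to([*g,110],q); bot.move_gripper(opening,force); bot.servo_line([*g,31],speed=120)
    bot.move_gripper(0,force); s=bot.read_state(); print("grip",s["grip_width"],s["grip_force"])
    bot.servo_line([*g,160],speed=150); d=np.array(dst)+off*u(dyaw)
    bot.move_to([*d,160],quat(dyaw,-1)); bot.servo_line([*d,hover],speed=120); bot.dwell(.3)
    s=bot.read_state(); print("grip",s["grip_width"],s["grip_force"],s["ee_pos"],s["clock"])
def held(dst,dyaw,zlo,zhi,r):
    c=cam("wrist"); p=cloud(c); d=p[...,:2]-np.array(dst); a=d@u(dyaw); b=d@u(dyaw+90)
    m=(p[...,2]>zlo)&(p[...,2]<zhi)&(np.hypot(a,b)<r)
    return c,a[m],b[m],p[...,2][m]
E
python3 - <<'E'
from pick import *
D=(543.5,-275.6)
pick((458.6,280),71.5,-2,D,-6.1,115,60,60)
c,a,b,z=held(D,-6.1,98,125,110); cv2.imwrite("pics/h1.png",c["image"])
h=a>20; print("head end a",np.percentile(a,99.8),"(want 77) head b",np.percentile(b[h],[.5,99.5]),"z",np.percentile(z[h],[5,50,95]))
E
```

```text
grip 24.436367751686117 59.78302717208862
grip 24.368776352859786 58.99871528148651 [ 541.71874269 -275.50023585  115.64064564] 10.8333
head end a 77.58710580134574 (want 77) head b [-31.37660841  31.35358908] z [107.97845226 109.43230358 110.61219959]
```

View pics/h1.png

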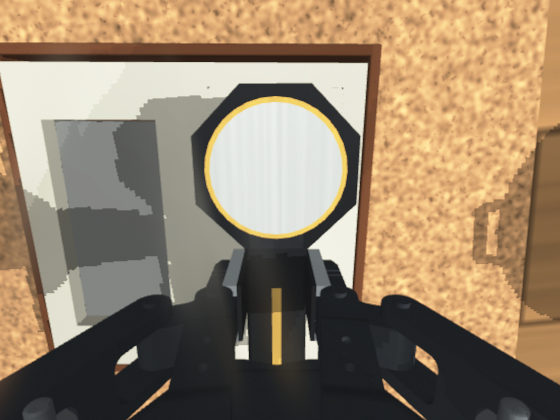

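The picture shows the held mirror level, with its head (275,165) over the head end of the cutout. Measured offsets are under 1 mm, so I lower, release and press.

```bash
cat >> pick.py <<'E'
def place_press(dst,dyaw,off,poff,ztop,opening):
    d=np.array(dst)+off*u(dyaw); q=quat(dyaw,-1)
    bot.servo_line([*d,78],speed=100); hit=bot.servo_line([*d,66],speed=15,until_force=4)
    print("touch",hit,bot.read_state()["ee_pos"])
    bot.move_gripper(opening); bot.servo_line([*d,120],speed=120)
    bot.move_gripper(0,40); e=np.array(dst)+poff*u(dyaw)
    bot.move_to([*e,120],q); bot.servo_line([*e,ztop+10+19+8],speed=100)
    hit=bot.servo_line([*e,ztop+19-8],speed=10,until_force=22); s=bot.read_state()
    print("press",hit,s["ee_pos"],s["ft_force"],"expected z",ztop+19,s["clock"])
    bot.servo_line([*e,170],speed=150); bot.move_gripper(85)
def check(dst,dyaw,lo,hi,r):
    p=np.array(dst); bot.move_to([*(p-40*u(dyaw)),260],quat(dyaw,-1)); bot.dwell(.3)
    c,a,b,z=held(dst,dyaw,lo,hi,r); A=np.c_[a,b,np.ones(len(a))]; k=np.linalg.lstsq(A,z,rcond=None)[0]
    print("a",np.percentile(a,[.3,99.7]).round(1),"b",np.percentile(b,[.3,99.7]).round(1),"plane tilt",k[:2].round(3),"z",k[2].round(1),len(a)); return c
E
python3 - <<'E'
from pick import *
D=(543.5,-275.6)
place_press(D,-6.1,-2,5,56,50)
c=check(D,-6.1,53.2,70,100); cv2.imwrite("pics/p1.png",c["image"])
E
```

```text
touch True [ 541.51804908 -275.38627907   71.44183212]
press True [ 548.76276633 -276.27390951   75.09806892] [-1.98265484  0.94613177  6.15462602] expected z 75 15.7833
a [-75.1  77.3] b [-31.2  31.8] plane tilt [ 0.005 -0.001] z 55.5 6577
```

View pics/p1.png

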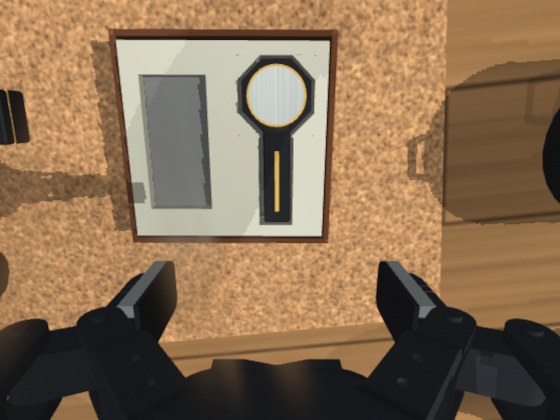

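The mirror is home: level, about 6 mm proud of the foam, centred at (275,130) in the picture. Now the box.

Run:
```python
from pick import *
D=(553.6,-179)
pick((606,51.3),82,0,D,-6.2,115,85,60)
c,a,b,z=held(D,-6.2,108,128,80); m=a>15
print("end a",np.percentile(a,99.7),"(want 60) b",np.percentile(b[m],[.5,99.5]),"z",np.percentile(z[m],[5,50,95]))
```

```text
grip 52.51199256860643 64.39799308776855
grip 53.06746898722432 63.18568468093872 [ 553.78747699 -179.06947808  115.59315053] 23.8833
end a 61.22085764762743 (want 60) b [-26.51716082  26.27414309] z [117.4381108  118.83555688 119.87156633]
```

Run:
```python
from pick import *
D=(553.6,-179)
place_press((553.1,-179),-6.2,0,0,66,80)
c=check(D,-6.2,60,85,80); cv2.imwrite("pics/p2.png",c["image"])
c,a,b,z=held((543.5,-275.6),-6.1,53.2,59,85); print("mirror z",np.median(z),np.percentile(a,[.3,99.7]),np.percentile(b,[.3,99.7])); print(bot.read_state()["clock"])
```

```text
touch True [ 553.1290552  -179.02822416   71.48873602]
press True [ 553.62110598 -179.20453886   85.08707111] [-1.02338531  0.0526786   5.84353996] expected z 85 28.9417
a [-58.1  60.7] b [-26.6  26.9] plane tilt [-0.001 -0.001] z 65.2 7554
mirror z 55.53632526124454 [-74.84404121  76.9023136 ] [-30.90557005  31.96743829]
31.3167
```

View pics/p2.png

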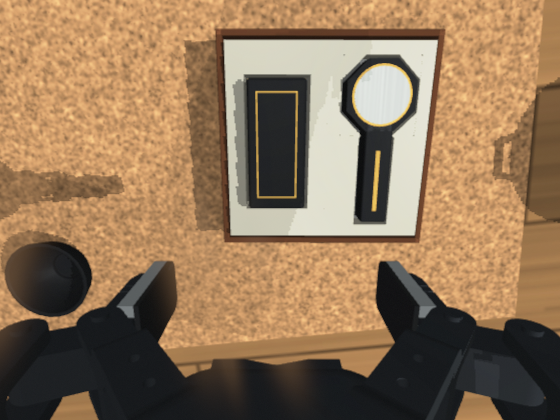

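Both pieces sit level at full depth and centred, the box at (277,142) and the mirror at (380,140). The bowl at (48,278) is undisturbed, so I hand in.

```bash
python3 -c "
from rig import bot
print(bot.finish_job())"
```

```text
the job is handed in; nothing more can be done
None
```

I packed the mirror and the pencil box into their matching cutouts, pressed both fully home and level, left the bowl and jar where they stood, and handed the job in at about 31 s; the interface gave no verdict.

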